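# Widen a counter shelf: free, pull out and re-clamp it with the knob underneath

### The job

I need room on the extendable counter shelf for the tea tin: loosen the red clamp knob under the front edge of the shelf, slide the extension out as far as it goes, then tighten the knob again by feel until the extension is firmly clamped, without overtightening it. Leave the jars on the shelf and the lemon where they are.

Things in the scene. Friction and masses are not known exactly. Their poses are not given: they have to be found in the camera images.
- riser: Fixed half of an extendable counter shelf: wooden board 190 x 300 x 10 mm, top at z = 0.150, on a dark steel leg frame at its right (-y) end. Origin on the worktop under the board's middle; x from the front edge (x = -0.095, facing the robot) to the back, y along the shelf towards the extension (this board ends at y = 0.150), z up. Guard rail along the back edge, top 0.179. Immovable.
- strap (a point): Middle of the front face of the dark steel strap that wraps the front edge above the knob: riser x = -0.098, y = 0.110, 28 mm wide, z 0.128 to 0.154. A second such strap is at riser y = 0.030. They carry the extension under the fixed board.
- extension: Sliding half: board 186 mm deep, 7 mm thick, under the fixed one (z 0.132 to 0.139), with a leg frame (12 mm posts at its y = 0.203) and a raised lip at its outer end. Slides only along +y of riser, 75 mm in all, with 2.5 N friction and light damping when unclamped, to a hard stop; starts 0 to 24 mm out. Origin and axes as riser's when fully in.
- lip (a point): Point on the top edge of the extension's end lip, 45 mm in front of its mid-length. Lip: wood, 10 mm thick along y, from x = -0.093 to 0.093, top z = 0.164, 25 mm above the extension board. This point's y in the riser frame is 0.207 fully in, 0.282 fully out. At least 50 mm of the extension board lies bare between the lip and the end of the fixed board.
- knob: Red four-armed clamp knob on a vertical screw on the underside, axis at riser x = -0.083, y = 0.110. Origin on the axis at the arms' mid-height (z about 0.110, free down to the worktop); arms along its own +x, -x, +y, -y. Anticlockwise seen from above (front arm towards -y of riser) tightens: the screw rises 3 mm per rad onto the extension's underside; clockwise loosens. Stays where left.
- ball (a point): Centre of the ball, 18 mm across, at the end of the knob's own -x arm, 36 mm from the axis (all four arms end so; shafts 9 mm thick). The front arm's ball stands wholly in front of the strap. Loose, the knob turns stiffly with 0.13 N m (3.6 N at a ball, square to the arm); after the bite this climbs by about 0.25 N m per rad. Right: 0.25 N m (7 N). Under 0.21 too loose, over 0.31 too tight.
- bite (a point): Where the screw's tip bears on the extension's underside. Knob angles here are from riser's x axis to the knob's, + anticlockwise from above: starts at 0.12 to 0.18, only lightly nipped; clear of the extension at -0.6; end stops -0.75 and 1.2. The underside is uneven by 1 mm or more, so with the extension out the bite may come anywhere from -0.45 to 0.27; right tightness about 0.5 rad after it.
- spice_a: Spice jar with red cap, 45 mm across, 106 mm tall, standing on the rear half of the fixed board; origin at the centre of its base.
- spice_b: Second spice jar with red cap, 45 mm across, 106 mm tall, standing beside the first; origin at the centre of its base.
- honey_jar: Jar with red lid, 64 mm across, 97 mm tall, standing on the rear half of the fixed board nearest the extension; origin at the centre of its base.
- lemon_a: Lemon 83 x 58 x 58 mm lying on the worktop in front of the shelf, to the right; origin under its middle.
Things that resemble listed ones, but are neither listed nor needed, are in the scene too. What is shaped like the honey_jar but blue is not meant.

How it is judged:
By the outcome, as a careful person would: the job done as asked, in the order asked, and still so for the second after the job is handed in, with the robot touching nothing.
It also fails if it takes over 64 s, if anything falls off the work surface, if the arm or the gripper's body presses on something with over 40 N, if the wrist force passes 120 N, or if a joint passes its speed limit or range.

### The arm

A 7-joint arm with a two-finger parallel gripper is mounted at the origin on a cart in front of the work surface, level with it; the furniture and walls round the work are solid. World frame = base frame: x ahead of the robot, y to its left, z up, the work surface at z = 0. Lengths are in m, angles in rad, forces in N, time in s.
With the tool pointing down it reaches from about 0.425 to 1.025 m from the base axis. Payload 3.6 kg.
Tool frame: the origin (TCP) lies at the very end of the fingers, on their centre line; the grasp point (between the pads) lies 19 mm behind it; z points along the fingers, y is the line along which they close (so a half turn about z gives the same grasp; the last joint's range is limited). The gripper opens to 85 mm and grips with 20 to 120 N. Pads are 22 mm wide; open, the fingers measure 114 mm over their backs; the gripper's body (76 mm by 85 mm) begins 54 mm behind the grasp point. The pads swing forward as they close: fully open they stand 13 mm farther back than shut.
Start: joints at [1.175, 0.591, 0.048, 1.609, -0.033, 0.943, -0.034], TCP at [0.216, -0.692, 0.231] pointing down, gripper open.
Joint ranges: [-2.69, 2.69], [-0.47, 2.24], [-1.27, 1.36], [0.19, 2.51], [-1.53, 4.68], [0.08, 2.07], [-3.09, 3.09]. Speed limits (rad/s): [2.57, 2.57, 3.14, 3.14, 3.14, 3.14, 3.14].

### API

Orientations are given as a unit quaternion [w, x, y, z].
In Python, from bench import manip, cams gives the robot as it stands. Calls block until the motion is done:
- manip.goto(position, orientation): joint-space move of the TCP to a pose.
- manip.servo_line(position, frame=None, velocity=0.15, f_stop=None): straight line of the TCP; frame=None keeps the orientation; velocity is the mean speed in m/s. With f_stop (N) it stops when the force on the tool has changed by that much, and returns True; else False.
- manip.movej(angles): joint-space move.
- manip.command_gripper(opening, effort=None): finger opening in m; effort is the grip in N (None keeps the last); returns when the fingers have stopped.
- manip.sleep(seconds).
- manip.solve_ik(position, orientation): joint angles nearest the present ones, or None.
- manip.read_state(): the state.
- cams.read_camera(name): name is "scene" or "top" or "wrist"; returns the picture (420x560x3 uint8, blue, green, red); there is no depth.
- cams.calibration(name): a dict with "vfov" (degrees; the focal length in pixels is half the picture's height over the tangent of half this angle, whatever the lens; pixels are square), "cx", "cy" (the principal point, pixels), "xyz" and "orientation" of the camera in the world. Camera axes: x right, y down, z forward; pixel columns grow to the right and rows downward; lengths in m; the calibration is good to about 2 mm. A picture is of the moment at which its call begins: read the wrist's pose just before it. calibration takes no time and is no camera call; for the wrist camera it gives the pose at the moment of the call.
A pose or a line that the arm cannot do raises manip.MotionError and nothing moves.
- manip.close_job(): hands the job in; it is judged then, once.
The state is a dict: "time_s": time; "joint_pos": joint angles; "dq": joint speeds; "tau": joint torques, N m; "ee_pos": TCP position; "ee_rot": TCP orientation; "ft_force": force on the tool from outside, world axes, zero at the start; "torque": the same for the moment, N m; "width": finger opening in m; "gripper_force": force on a finger pad.
Only numpy, scipy, OpenCV 4.12 (cv2) and the standard library are available. Lean on these libraries where they do the work, as an engineer would, in place of code of your own. Each camera call takes 0.05 s, during which the arm holds its last target. There are 200 camera calls.

## Working session

There is one attempt and no reset: what is moved stays moved. The work goes in short steps, each a Python script; the robot and the scene stay as the last script left them, time stands still between calls to the robot, and variables do not carry over. Pictures are saved under pics/ and viewed, at most 10 in all, crops included, and the job is handed in when it is done.

```bash
mkdir -p pics; ls; python3 - <<'E'
from bench import manip,cams
import cv2
for n in("scene","top"):
    im=cams.read_camera(n);cv2.imwrite(f"pics/{n}0.png",im);print(n,cams.calibration(n))
print(cams.calibration("wrist"));s=manip.read_state();print(s)
E
```

```text
pics
scene {'vfov': 52.82853626834662, 'cx': 281.1769876401692, 'cy': 212.27898698726605, 'xyz': array([0.21116592, 0.47925007, 0.77042724]), 'orientation': array([ 0.1212263 , -0.3280702 ,  0.87427018, -0.33663895])}
top {'vfov': 52.097197997068385, 'cx': 278.048583803579, 'cy': 201.5018033477458, 'xyz': array([0.41664011, 0.03158304, 0.99189939]), 'orientation': array([ 0.0762882 , -0.69277806,  0.71521783, -0.05198188])}
{'vfov': 63.88791232492419, 'cx': 279.2387552350427, 'cy': 209.5478868646773, 'xyz': array([ 0.29516564, -0.66723481,  0.37212621]), 'orientation': array([ 0.13063629,  0.79525392, -0.58395695, -0.09746613])}
{'time_s': 0.1, 'joint_pos': array([ 1.17448954,  0.59201282,  0.04830542,  1.60964356, -0.0333002 ,
        0.94270657, -0.03366617]), 'dq': array([ 0.00127345, -0.00103577, -0.00059879, -0.00382083,  0.00024725,
       -0.00094809, -0.00122896]), 'tau': array([ 5.04433890e-03, -5.49995792e+01,  1.55337788e+00, -1.98825037e+01,
        9.63834173e-03,  3.91122696e-03, -1.25588883e-05]), 'ee_pos': array([ 0.21599252, -0.69132744,  0.23028467]), 'ee_rot': array([-9.61684230e-04,  9.88551274e-01,  1.50882114e-01, -2.02529755e-04]), 'ft_force': array([ 0.03817071, -0.30980918,  0.50786584]), 'torque': array([-0.024839  , -0.0419571 , -0.01265609]), 'gripper_force': 0.0, 'width': 0.085458823231825}
```

View pics/scene0.png

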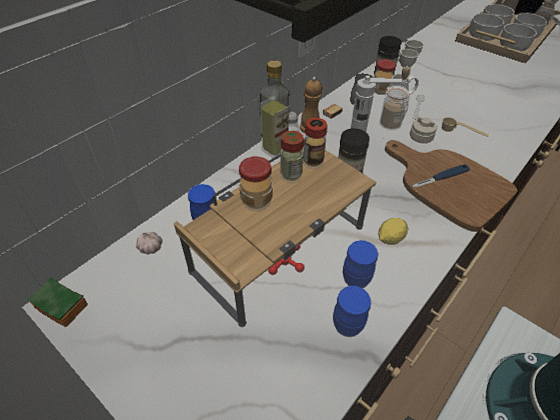

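View pics/top0.png

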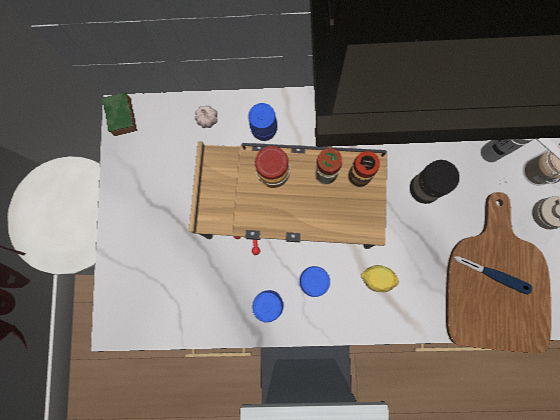

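The scene view shows the shelf with the red knob at (285,265), under the near strap (288,247). In the top view its front ball is at (256,250), the straps are at (252,235) and (293,237), and the lip runs from (202,143) to (192,233).

Red things that could be mistaken for the knob:
- honey lid, top (272,160)
- spice caps, top (329,158) and (366,163)
- red four-armed shape under the front edge, scene (285,265)

Only the last one fits the description. The blue jars at top (267,306) and (315,281) are obstacles.

```bash
cat > h.py <<'E'
from bench import manip,cams
import numpy as np,cv2
from scipy.spatial.transform import Rotation as R
def rot(q): return R.from_quat(np.r_[q[1:],q[0]])
def ray(c,uv):
    f=210/np.tan(np.radians(c["vfov"]/2))
    d=np.array([(uv[0]-c["cx"])/f,(uv[1]-c["cy"])/f,1.]); d=rot(c["orientation"]).apply(d)
    return np.array(c["xyz"]),d/np.linalg.norm(d)
def onz(c,uv,z):
    o,d=ray(c,uv); return o+d*(z-o[2])/d[2]
def tri(*cu):
    A=np.zeros((3,3));b=np.zeros(3);rs=[ray(c,u) for c,u in cu]
    for o,d in rs: P=np.eye(3)-np.outer(d,d);A+=P;b+=P@o
    p=np.linalg.solve(A,b); return p,[np.linalg.norm(np.cross(p-o,d))for o,d in rs]
def redmask(im):
    h=cv2.cvtColor(im,cv2.COLOR_BGR2HSV)
    return (((h[...,0]<6)|(h[...,0]>174))&(h[...,1]>170)&(h[...,2]>80)).astype(np.uint8)
def blobs(m,amin=8):
    n,l,s,c=cv2.connectedComponentsWithStats(m); return [(s[i].tolist(),c[i].round(1).tolist())for i in range(1,n) if s[i][4]>=amin]
E
python3 - <<'E'
from h import *
a=cv2.imread("pics/scene0.png");b=cv2.imread("pics/top0.png")
print(blobs(redmask(a)));print(blobs(redmask(b)))
S,T=cams.calibration("scene"),cams.calibration("top")
for n,u,z in(("strap1",(252,235),.154),("strap2",(293,237),.154),("frontright",(385,244),.15),("backright",(386,152),.15),("lipf",(192,233),.164),("lipb",(202,143),.164),("ball",(256,250),.11),("blue1",(267,306),.09),("blue2",(315,281),.09),("lemon",(380,278),.05)): print(n,onz(T,u,z).round(3))
print("knob ball tri",tri((T,(256,251)),(S,(275,268))))
up=lambda im,x,y,w,h:cv2.resize(im[y:y+h,x:x+w],(400,300),interpolation=cv2.INTER_CUBIC)
cv2.imwrite("pics/c1.png",np.vstack([np.hstack([up(b,190,190,120,90),up(b,300,150,120,90)*1]),np.hstack([up(a,235,215,100,75),up(a,170,200,120,90)])]))
E
```

```text
[([306, 118, 20, 13, 100], [315.6, 124.0]), ([286, 257, 17, 13, 55], [294.5, 263.2]), ([269, 259, 15, 15, 54], [275.0, 266.2])]
[([355, 151, 24, 24, 272], [366.3, 163.1]), ([265, 175, 7, 4, 10], [267.6, 176.7]), ([234, 236, 6, 3, 9], [236.7, 237.2]), ([252, 240, 7, 15, 65], [255.1, 247.9])]
strap1 [0.506 0.111 0.154]
strap2 [0.5   0.031 0.154]
frontright [ 0.481 -0.147  0.15 ]
backright [ 0.666 -0.162  0.15 ]
lipf [0.513 0.227 0.164]
lipb [0.695 0.209 0.164]
ball [0.48  0.108 0.11 ]
blue1 [0.366 0.089 0.09 ]
blue2 [ 0.414 -0.011  0.09 ]
lemon [ 0.416 -0.152  0.05 ]
knob ball tri (array([0.49842263, 0.12195269, 0.09455431]), [np.float64(0.023325982243335593), np.float64(0.023325982243335486)])
```

View pics/c1.png

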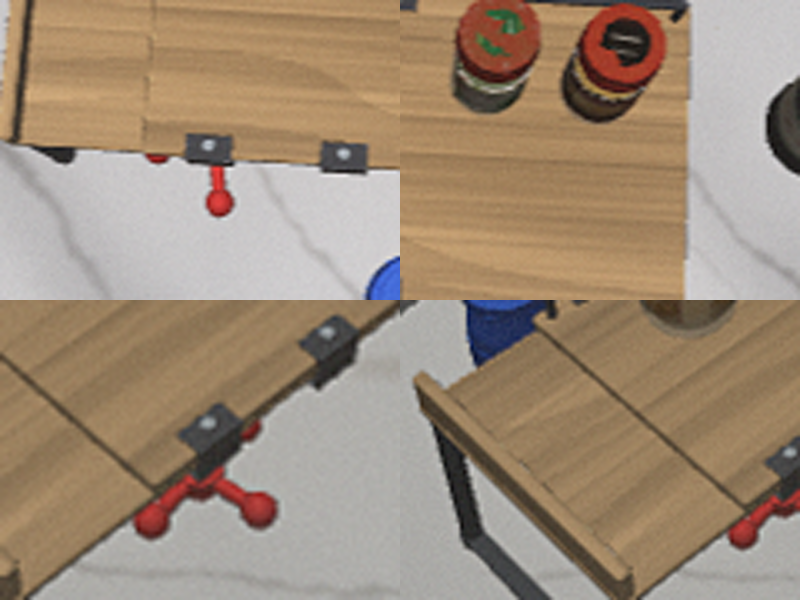

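The crop confirms the choice: the red four-armed knob sits under the strap. Its front ball is at top (255.7,250.6) and scene (300,267.5), and its left ball at scene (273,270). The strap bolts are at top (252.7,233.2) and (293.2,236.2).

```bash
python3 - <<'E'
from h import *
S,T=cams.calibration("scene"),cams.calibration("top")
p=lambda n,t,s:print(n,tri((T,t),(S,s))[0].round(4),np.round(tri((T,t),(S,s))[1],4))
p("ball",(255.7,250.6),(300,267.5))
p("bolt1",(252.7,233.2),(287,246));p("bolt2",(293.2,236.2),(317,224.5))
p("lipfront outer",(191.5,233),(238,289.5))
for n,u,z in(("s1",(253.6,238.9),.154),("s2",(293.8,241.3),.154),("r1",(385.8,235),.15),("r2",(387,155),.15),("seam1",(233.7,226),.15),("seam2",(236,190),.15),("lipin1",(196,231),.164),("ball",(255.7,250.6),.11)): print(n,onz(T,u,z).round(4))
# wrist view from above in front of strap
P=[0.47,0.06,0.30]; 
for yaw in (0,):
    print(manip.solve_ik(P,[0,1,0,0]),manip.solve_ik(P,[0,.7071,.7071,0]),manip.solve_ik(P,[0,.7071,-.7071,0]))
s=manip.read_state();c=cams.calibration("wrist")
r=rot(s["ee_rot"]);print(r.as_matrix().round(2),r.inv().apply(c["xyz"]-s["ee_pos"]),(r.inv()*rot(c["orientation"])).as_matrix().round(3))
E
```

```text
ball [0.4784 0.1084 0.1082] [0.0003 0.0003]
bolt1 [0.51   0.1102 0.1492] [0.0002 0.0002]
bolt2 [0.5017 0.0305 0.1464] [0.0003 0.0003]
lipfront outer [0.5151 0.2333 0.1435] [0.0001 0.0001]
s1 [0.4984 0.1083 0.154 ]
s2 [0.4912 0.0299 0.154 ]
r1 [ 0.4981 -0.1495  0.15  ]
r2 [ 0.6592 -0.1638  0.15  ]
seam1 [0.5256 0.1477 0.15  ]
seam2 [0.5983 0.1423 0.15  ]
lipin1 [0.5164 0.2197 0.164 ]
ball [0.4785 0.1084 0.11  ]
[ 0.12105808  0.20671318 -0.40193587  2.06889717  0.10396015  0.88469849
 -1.90998801] [ 0.29400006  0.22963289 -0.60978441  2.06257744  0.16765121  0.89658036
 -0.4086176 ] [ 0.6360876   0.33308965 -1.06466682  2.05174101  0.35794986  0.95486482
  2.52450574]
[[ 0.95  0.3  -0.  ]
 [ 0.3  -0.95  0.  ]
 [-0.   -0.   -1.  ]] [ 0.08273973  0.00034407 -0.14185161] [[ 0.001 -0.947 -0.322]
 [ 1.     0.001 -0.   ]
 [ 0.    -0.322  0.947]]
```

```bash
cat >> h.py <<'E'
YAW=-0.09
def ori(flip,extra=0): # tool pointing down, closing along riser y; flip: camera on the robot's side
    q=(R.from_euler("z",YAW+extra+(np.pi if flip else 0))*R.from_euler("x",np.pi)).as_quat(); return np.r_[q[3],q[:3]]
E
python3 - <<'E'
from h import *
for fl in(0,1):
    for P in([.455,.11,.26],[.478,.108,.095],[.56,.19,.15],[.57,.25,.15]): 
        a=manip.solve_ik(P,ori(fl)); print(fl,P,None if a is None else a.round(2))
S,T=cams.calibration("scene"),cams.calibration("top")
print("honey lid",onz(T,(272,160),.247).round(3))
q=ori(1) 
manip.goto([.455,.108,.26],q)
im=cams.read_camera("wrist");cv2.imwrite("pics/w1.png",im)
s=manip.read_state();print(s["time_s"],s["ee_pos"],s["joint_pos"].round(2),s["ft_force"]);print(blobs(redmask(im)))
import pickle;pickle.dump(cams.calibration("wrist"),open("w1.pkl","wb"))
E
```

```text
0 [0.455, 0.11, 0.26] [-0.01  0.25 -0.39  2.13  0.13  0.79 -2.14]
0 [0.478, 0.108, 0.095] [-0.34  0.53  0.03  2.23 -0.05  0.39 -1.93]
0 [0.56, 0.19, 0.15] [-0.35  0.53 -0.07  1.98  0.06  0.64 -2.12]
0 [0.57, 0.25, 0.15] [-0.42  0.56 -0.1   1.91  0.08  0.68 -2.22]
1 [0.455, 0.11, 0.26] [ 0.55  0.43 -1.15  2.11  0.5   0.91  0.6 ]
1 [0.478, 0.108, 0.095] [ 0.07  0.57 -0.51  2.21  0.6   0.49  0.57]
1 [0.56, 0.19, 0.15] [ 0.13  0.64 -0.77  1.96  0.63  0.8   0.48]
1 [0.57, 0.25, 0.15] [ 0.07  0.7  -0.83  1.88  0.67  0.86  0.38]
honey lid [0.63  0.064 0.247]
3.0833 [0.45536401 0.10725903 0.25984507] [ 0.56  0.43 -1.14  2.11  0.5   0.91  0.61] [0.27533674 0.05506681 0.1345906 ]
[([276, 210, 22, 38, 403], [285.1, 227.5]), ([305, 241, 30, 14, 289], [321.0, 248.6]), ([246, 251, 11, 3, 27], [251.3, 252.2]), ([261, 252, 13, 3, 20], [268.2, 252.8])]
```

View pics/w1.png

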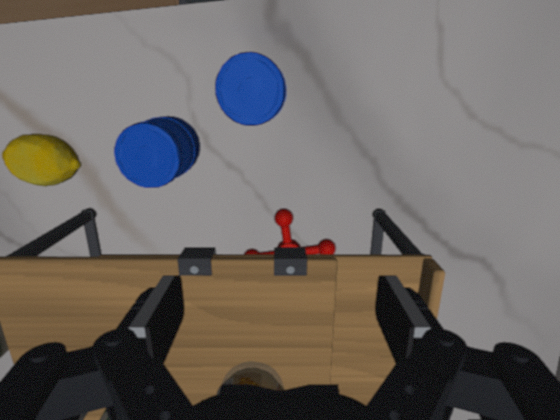

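The wrist view shows the front ball at (284,217), the +y ball at (327,248) and the strap at (290,255–274). The seam is at x≈335 and the lip is at (435,270).

```bash
python3 - <<'E'
from h import *;import pickle
W=pickle.load(open("w1.pkl","rb"));S,T=cams.calibration("scene"),cams.calibration("top")
print(tri((T,(255.7,250.6)),(S,(300,267.5)),(W,(284,217))),tri((S,(300,267.5)),(W,(284,217))))
b=onz(W,(284,217),.11);l=onz(W,(327,248),.11);print(b,l,tri((S,(273,270.2)),(W,(327,248))))
# axis: +y ball = axis+36*(R90 of a), front ball = axis-36*a
m=(b+l)/2;d=(l-b)[:2];  # b=ax-36a, l=ax+36n, n=rot90(a): l-b=36(a+n)
ang=np.arctan2(d[1],d[0])-np.pi/4;print("knob riser angle",ang-YAW,"len",np.linalg.norm(d)/2**.5)
print("axis",b[:2]+.036*np.array([np.cos(ang),np.sin(ang)]))
print("strap L,R front bottom",onz(W,(275,254),.128),onz(W,(306,254),.128),onz(W,(183,254),.128))
E
```

```text
(array([0.47859071, 0.10883654, 0.10912524]), [np.float64(0.000334049754289719), np.float64(0.0007690046090387076), np.float64(0.000889942538943413)]) (array([0.47825218, 0.10925106, 0.11002154]), [np.float64(0.0007806093425323467), np.float64(0.0007806093425322712)])
[0.47908834 0.10930049 0.11      ] [0.51404494 0.14732276 0.11      ] (array([0.51258949, 0.14726935, 0.11039807]), [np.float64(0.001138757395360652), np.float64(0.0011387573953603974)])
knob riser angle 0.1319830015141681 len 0.036521615793868284
axis [0.51505662 0.11081144]
strap L,R front bottom [0.50703304 0.09852435 0.128     ] [0.50956186 0.1262493  0.128     ] [0.49952819 0.01624423 0.128     ]
```

```bash
cat >> h.py <<'E'
AX=np.array([.5147,.1108]); ex=np.array([np.cos(YAW),np.sin(YAW)]); ey=np.array([-np.sin(YAW),np.cos(YAW)])
Z=.097; W=.022; OUT=.002
def ball(th): return AX-.036*(np.cos(th)*ex+np.sin(th)*ey)
def tgt(th,side,gap=(W-.018)/2): # side=+1: tool ahead of the ball towards +y (loosening), -1 tightening
    return np.r_[ball(th)-OUT*ex+side*gap*ey,Z]
def feel(f0,side): # angle from the tool, moment about the axis (+ tightening)
    s=manip.read_state(); p=s["ee_pos"][:2]; yb=(p-AX)@ey-side*(W-.018)/2
    th=np.arcsin(np.clip(-yb/.036,-1,1)); F=-(s["ft_force"]-f0)[:2]   # force on knob
    c=ball(th)-AX-side*.009*ey
    return th,c[0]*F[1]-c[1]*F[0],np.r_[F@ex,F@ey],s["time_s"]
E
python3 - <<'E'
from h import *
manip.command_gripper(.036,30)
b=ball(.135)-OUT*ex
manip.servo_line(np.r_[b,Z],ori(1),velocity=.12,f_stop=6)
s=manip.read_state();print(s["time_s"],s["ee_pos"],b,s["ft_force"])
hit=manip.command_gripper(W)
manip.sleep(.2);s=manip.read_state();print(s["width"],s["ft_force"],s["gripper_force"])
cv2.imwrite("pics/w2.png",cams.read_camera("wrist"))
E
```

```text
5.1333 [0.4770178  0.10954875 0.09747504] [0.47674454 0.1093603 ] [-0.48260683  0.603346    0.2599707 ]
0.022091294380692163 [ 0.08412757  0.20428611 -0.14220336] 0.0
```

View pics/w2.png

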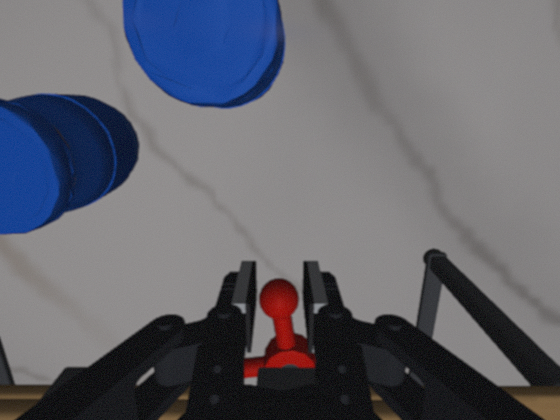

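The ball (279,298) is straddled between the fingers (252 and 306) and roughly centred. Now loosen.

```bash
python3 - <<'E'
from h import *
f0=np.mean([manip.read_state()["ft_force"] for _ in range(3)],0)
for th in (.1,0,-.1,-.2,-.3,-.4,-.5,-.6,-.67):
    manip.servo_line(tgt(th,1),velocity=.03)
    a,m,F,t=feel(f0,1);print(th,round(a,3),round(m,3),F.round(2),round(t,2))
s=manip.read_state();print(s["ft_force"]-f0,s["ee_pos"])
E
```

```text
0.1 0.117 -0.087 [0.66 2.67] 5.93
0 0.027 -0.108 [2.13 3.6 ] 6.2
-0.1 -0.081 -0.147 [3.07 4.61] 6.47
-0.2 -0.197 -0.132 [1.78 3.83] 6.73
-0.3 -0.309 -0.125 [2.28 3.51] 7.0
-0.4 -0.413 -0.113 [1.4  3.19] 7.27
-0.5 -0.507 -0.118 [2.19 3.15] 7.53
-0.6 -0.594 -0.118 [3.62 2.6 ] 7.8
-0.67 -0.66 -0.166 [4.77 3.63] 8.05
[-5.07548181 -3.19092342 -1.20967605] [0.48572885 0.13758373 0.09664262]
```

```bash
cat >> h.py <<'E'
O=AX+.083*ex-.110*ey
def w(x,y,z): return np.r_[O+x*ex+y*ey,z]
E
python3 - <<'E'
from h import *
manip.servo_line(tgt(-.66,1,-.001),velocity=.05)
manip.command_gripper(.034)
p=manip.read_state()["ee_pos"]
manip.servo_line([p[0]-.01,p[1],.24],velocity=.2)
im=cams.read_camera("wrist");C=cams.calibration("wrist");cv2.imwrite("pics/w3.png",im)
print([(s,((onz(C,c,.11)[:2]-O)@np.c_[ex,ey]).round(4)) for s,c in blobs(redmask(im))])
manip.command_gripper(0.0)
manip.goto(w(-.045,.192,.20),ori(1))
f=manip.servo_line(w(-.045,.192,.147),velocity=.12,f_stop=6)
s=manip.read_state();print(f,s["time_s"],s["ee_pos"],w(-.045,.192,.147),s["ft_force"],s["width"])
cv2.imwrite("pics/s3.png",cams.read_camera("scene"))
E
```

```text
[([215, 204, 76, 33, 886], array([-0.1031,  0.1078]))]
False 11.0083 [0.55984077 0.18901984 0.14726501] [0.55991624 0.18905274 0.147     ] [-0.02060392  0.49932175 -0.2696172 ] -0.00015539709674626518
```

View pics/s3.png

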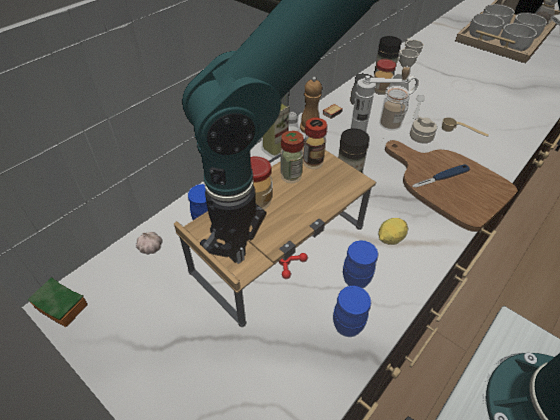

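The knob has turned: its front ball is now near (287,276). The fingers stand inside the lip at (225,245), and all the jars are upright. Now slide.

```bash
python3 - <<'E'
from h import *
f=manip.servo_line(w(-.045,.30,.147),velocity=.05,f_stop=12)
s=manip.read_state();print(f,s["time_s"],((s["ee_pos"][:2]-O)@np.c_[ex,ey]),s["ft_force"])
y=(s["ee_pos"][:2]-O)@ey
manip.servo_line(w(-.045,y-.02,.147),velocity=.08)
s=manip.read_state();print(s["ft_force"])
manip.servo_line(w(-.045,y-.02,.25),velocity=.2)
manip.goto(np.r_[ball(-.66)-.03*ex,.25],ori(1))
im=cams.read_camera("wrist");cv2.imwrite("pics/w4.png",im)
t=cams.read_camera("top");T=cams.calibration("top");print(manip.read_state()["time_s"])
import pickle;pickle.dump(cams.calibration("wrist"),open("w4.pkl","wb"));cv2.imwrite("pics/t4.png",t)
E
```

```text
True 12.4417 [-0.04496923  0.26299791] [-0.13625196  0.0155972  -0.99816635]
[ 0.2395889 -0.3633194  0.5151856]
14.2167
```

View pics/w4.png

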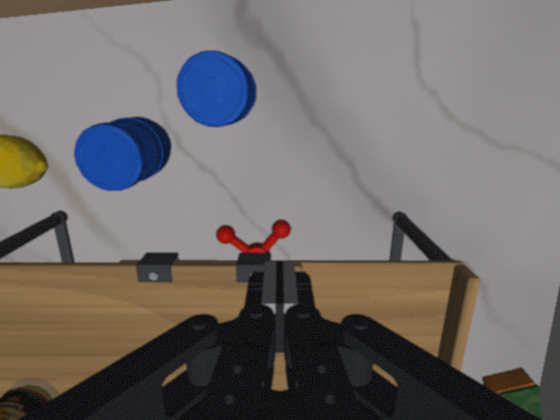

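The extension is out. The wrist view shows the knob's front pair of balls at (282,229), which is the -x arm, and (226,235), which is the -y arm. Next I check these numbers and go in to tighten.

```bash
sed -i 's/OUT=.002/OUT=.005/' h.py; python3 - <<'E'
from h import *;import pickle
C=pickle.load(open("w4.pkl","rb"));r=lambda u,z:((onz(C,u,z)[:2]-O)@np.c_[ex,ey]).round(4)
b=r((282,229),.11);print("ball",b,"angle",np.arctan2(-(b[1]-.11),-(b[0]+.083)),"lip outer",r((478,275),.164),"inner",r((461,275),.164))
manip.command_gripper(.036)
c=tgt(-.66,1,0); manip.goto(np.r_[c[:2],.2],ori(1)); manip.servo_line(c,velocity=.12,f_stop=6)
manip.command_gripper(W);manip.sleep(.2)
f0=np.mean([manip.read_state()["ft_force"] for _ in range(4)],0);print("f0",f0,manip.read_state()["time_s"])
np.save("f0.npy",f0)
for th in np.arange(-.62,.6,.06):
    manip.servo_line(tgt(th,-1),velocity=.03)
    a,m,F,t=feel(f0,-1);print(round(th,2),round(a,3),round(m,3),F.round(2),round(t,2))
    if m>.19: break
E
```

```text
ball [-0.1093  0.1355] angle -0.7699553756676389 lip outer [-0.0932  0.285 ] inner [-0.0932  0.2719]
f0 [-0.30585693  0.72122256  0.69704805] 16.4833
-0.62 -0.656 0.104 [-1.13 -2.43] 16.74
-0.56 -0.606 0.122 [-0.03 -4.08] 16.99
-0.5 -0.549 0.129 [ 1.1  -5.19] 17.24
-0.44 -0.498 0.115 [ 1.81 -5.12] 17.49
-0.38 -0.448 0.097 [ 3.21 -5.42] 17.74
-0.32 -0.393 0.136 [ 2.94 -6.12] 17.99
-0.26 -0.331 0.112 [ 4.45 -5.99] 18.24
-0.2 -0.259 0.102 [ 4.4  -5.23] 18.49
-0.14 -0.184 0.119 [ 3.63 -4.96] 18.74
-0.08 -0.108 0.142 [ 3.63 -5.28] 18.99
-0.02 -0.038 0.138 [ 2.56 -4.57] 19.24
0.04 0.025 0.093 [ 3.4  -3.36] 19.49
0.1 0.085 0.161 [ 3.44 -5.05] 19.74
0.16 0.142 0.139 [ 3.91 -4.33] 19.99
0.22 0.196 0.142 [ 3.   -4.19] 20.24
0.28 0.25 0.172 [ 2.79 -4.92] 20.49
0.34 0.304 0.177 [ 3.04 -5.  ] 20.74
0.4 0.356 0.169 [ 4.15 -4.59] 20.99
0.46 0.406 0.207 [ 4.34 -5.56] 21.24
```

```bash
python3 - <<'E'
from h import *
f0=np.load("f0.npy")
def avg():
    r=[]
    for _ in range(8): r.append(feel(f0,-1)); manip.sleep(.03)
    return np.mean([x[0] for x in r]),np.mean([x[1] for x in r]),np.std([x[1] for x in r]),np.mean([x[2] for x in r],0).round(2),r[-1][3]
print(avg(),manip.read_state()["torque"])
ms=[]
for th in np.arange(.49,.9,.04):
    manip.servo_line(tgt(th,-1),velocity=.03)
    a,m,sd,F,t=avg();print(round(th,2),round(a,3),round(m,3),round(sd,3),F,round(t,2)); ms.append(m)
    if m>.225: break
E
```

```text
(np.float64(0.40644618755639433), np.float64(0.2137362119426724), np.float64(0.00918230887501461), array([ 4.31, -5.78]), 21.475) [1.43232174 0.8477909  0.07927825]
0.49 0.427 0.232 0.016 [ 4.63 -6.23] 21.99
```

```bash
python3 - <<'E'
from h import *
f0=np.load("f0.npy")
for th in (.53,.57):
    manip.servo_line(tgt(th,-1),velocity=.03)
    r=[]
    for _ in range(10): r.append(feel(f0,-1)); manip.sleep(.03)
    m=np.mean([x[1] for x in r]);print(th,np.mean([x[0] for x in r]),m,np.mean([x[2] for x in r],0),r[-1][3])
    if m>.245: break
# release and re-check zero
manip.servo_line(tgt(np.mean([x[0] for x in r]),1,0),velocity=.05);manip.sleep(.2)
f=np.mean([manip.read_state()["ft_force"] for _ in range(4)],0);print("zero now",f,"then",f0)
E
```

```text
0.53 0.4595347371257711 0.2490852896778227 [ 5.10446907 -6.61776208] 22.575
zero now [-1.26419342  0.55705238 -0.48166876] then [-0.30585693  0.72122256  0.69704805]
```

```bash
python3 - <<'E'
from h import *
fs=[]
for _ in range(12): fs.append(manip.read_state()["ft_force"]);manip.sleep(.04)
f0=np.mean(fs,0);print(f0,np.std(fs,0))
for th in (.46,.49,.51,.53,.545):
    manip.servo_line(tgt(th,-1),velocity=.02)
    r=[]
    for _ in range(8): r.append(feel(f0,-1)); manip.sleep(.03)
    print(th,np.mean([x[0] for x in r]).round(3),np.mean([x[1] for x in r]).round(3),np.mean([x[2] for x in r],0).round(2),r[-1][3])
E
```

```text
[-0.21428754  0.3100385  -0.13699147] [0.60200099 0.4251717  0.41265164]
0.46 0.427 0.096 [-0.34 -3.  ] 24.0417
0.49 0.434 0.196 [ 0.74 -5.86] 24.5583
0.51 0.439 0.222 [ 1.41 -6.56] 25.075
0.53 0.449 0.243 [ 2.01 -7.09] 25.5917
0.545 0.457 0.252 [ 2.22 -7.33] 26.1083
```

The second push, with a fresh zero, also gives about 0.25 N m. I release, retreat and check.

```bash
python3 - <<'E'
from h import *
manip.servo_line(tgt(.46,1,0),velocity=.05)
manip.command_gripper(.034)
p=manip.read_state()["ee_pos"]
manip.servo_line([p[0],p[1],.25],velocity=.2)
p=manip.read_state()["ee_pos"]; im=cams.read_camera("wrist");C=cams.calibration("wrist");print([(s[:5],c) for s,c in blobs(redmask(im))])
manip.goto([.45,-.25,.35],ori(1))
a=cams.read_camera("scene");b=cams.read_camera("top");cv2.imwrite("pics/f.png",np.hstack([cv2.resize(a[100:400,100:500],(400,300)),cv2.resize(b[100:400,100:500],(400,300))]))
T=cams.calibration("top");print(manip.read_state()["time_s"])
E
```

```text
[([275, 194, 32, 37, 438], [287.7, 211.3]), ([311, 215, 35, 19, 339], [331.9, 224.7])]
29.0917
```

View pics/f.png

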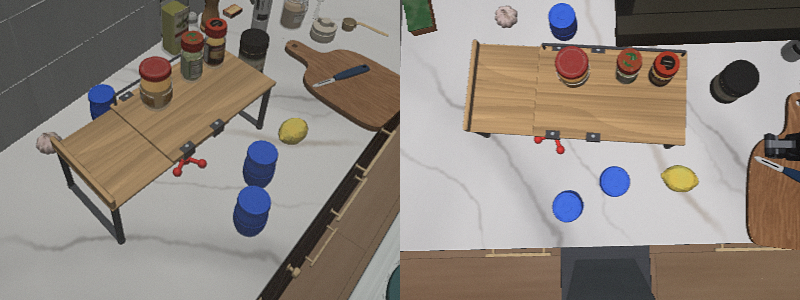

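The final view shows the lip moved to top (165,230), with the jars and the lemon in place. The knob has turned past its start, with its ball at top (261,250). Handing in.

```bash
python3 -c "
from bench import manip
print(manip.close_job())"
```

```text
the job is handed in; nothing more can be done
None
```

The knob was loosened, the extension slid out to its stop and the knob retightened to about 0.25 N m by feel. The jars and lemon stayed in place, and the job was handed in at about 29 s.

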